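Lock the red bayonet lid on its kitchen canister

TASK

The canister with the red lid has been filled. Push its lid straight down against the spring, keep it down and turn it a quarter turn clockwise (seen from above) so that it locks, then let go and draw back. Leave the green-lidded canister alone; it still has to be filled.

Things in the scene. Friction and masses are not known exactly. Their poses are not given: they have to be found in the camera images.
- red_grip (a point): Centre of the upright red grip bar: 64 mm long (point x), 16 mm thick (y, pinch here), 46 mm high, z up. It stands on the red lid disc, 92 mm across, whose top is 23 mm below this point. The point lies on the lid's vertical turning axis, 185 mm above the worktop at the start. The captive lid sits on a metal canister 98 mm across with a red band, bolted down by a black foot; place and heading vary.
- red_press (a joint): How far the red lid is pushed down, m: 0 = up on its spring (4 N), 0.016 = hard stop (12 N). It turns only when pushed in at least 0.010 (two brass pins run in J-shaped tracks of the metal collar): aim for 0.013. Let go after the turn, the spring lifts the pins into notches: it rests locked at about 0.005 and cannot turn back.
- red_turn (a joint): How far the red lid is turned clockwise seen from above, rad: 0 to 0.05 at the start (unlocked), 1.5 at the stop (a quarter turn). The pins spring up into the notches anywhere above about 1.2: aim for 1.4. It turns easily while pushed down (under 0.3 N m).
- green_can: Bystander, not to be touched: the same kind of canister with green lid, grip bar and band, bolted down, its lid also standing up unlocked. Origin at the centre of its underside; 132 mm across the foot, 98 mm across the body, 208 mm tall to the top of its grip bar.
Things that resemble listed ones, but are neither listed nor needed, are in the scene too. What is shaped like the part that bears red_grip but blue or orange is not meant.

How it is judged:
On the way:
1. the red lid is pushed down against its spring (value of joint red_press above 0.006 m), for 0.05 s.
At the end, for the whole second after the job is handed in: The red lid is locked: turned clockwise by more than 1.12 rad, let go, sprung up into its notches (2 to 8.5 mm below its unlocked height) and at rest (value of joint red_turn above 1.12 rad and value of joint red_press between 0.002 and 0.0085 m and velocity of joint red_turn between -0.1 and 0.1 rad/s); the robot touches nothing.
It fails at once if the robot touches the green-lidded canister (more than 2 N) (contact force between green_can and the fingers above 2 N or contact force between green_can and the arm above 2 N).
It also fails if it takes over 35 s, if anything falls off the work surface, if the arm or the gripper's body presses on something with over 40 N, if the wrist force passes 120 N, or if a joint passes its speed limit or range.

ROBOT

A 6-joint arm with a two-finger parallel gripper is mounted at the origin on the work surface. World frame = base frame: x ahead of the robot, y to its left, z up, the work surface at z = 0. Lengths are in m, angles in rad, forces in N, time in s.
With the tool pointing down it reaches from about 0.35 to 0.925 m from the base axis. Payload 6.4 kg.
Tool frame: the origin (TCP) lies on the front face of the gripper's body, between the roots of the fingers; the fingertips stand 97 mm ahead of it and the grasp point (between the pads) lies 78 mm ahead of it; z points along the fingers, y is the direction in which the jaws open and shut (so a half turn about z gives the same grasp; the last joint's range is limited). The gripper opens to 94 mm and grips with 3 to 60 N. Pads are 16 mm wide; open, the fingers measure 119 mm over their backs; the gripper's body (75 mm by 177 mm) begins 78 mm behind the grasp point.
Start: joints at [1.166, 0.245, 1.558, -0, 1.339, -0.174], TCP at [0.149, 0.633, 0.303] pointing down, gripper open.
Joint ranges: [-3.13, 3.13], [-1.02, 2.26], [0.13, 2.54], [-0.95, 4.09], [0.21, 2.88], [-2.74, 2.74]. Speed limits (rad/s): [2.57, 2.57, 3.14, 3.14, 3.14, 3.14].

INTERFACE

Orientations are given as [roll, pitch, yaw] about the fixed x, y, z axes, in that order (R = Rz(yaw) Ry(pitch) Rx(roll)).
In Python, from cell import readout, vision, bot, models gives the robot as it stands.
- The arm moves only by the tool step_arm, never from a script. Its argument "deltas" is a list of rows, each an object with "dp": the shift along the world's x, y, z in mm, a list of three; "turn": the turn, a rotation vector about the world's x, y, z in rad, a list of three; "grip": the opening, from 0 (shut) to 1 (fully open). A call has 1 to 20 rows; each row shifts and turns the pose as measured when the row begins; what a row does not reach is not made up. A row lasts 1/12 s, in which the tool goes at most 41.7 mm and 7.16 degrees, less where a joint would pass 70% of its speed; a pose out of reach is approached as far as the arm can. A call is refused whole if a number of a shift passes 41.7 or a number of a turn 0.125, either way. A call with a gripper value outside its range is refused whole. The fingers move at their own pace and stop on an object; "grip_force" is the grip in N (left out, the last holds). Time passes only in rows, so rows that do not move let the fingers close. It gives the time, the measured TCP pose, the force and the opening at its end, in the units of the state.
- readout.observe(): the state, without advancing time (a new reading comes with each control period).
- vision.grab_frame(name): name is "scene" or "side" or "wrist"; returns the picture (420x560x3 uint8, red, green, blue); there is no depth.
- vision.calibration(name): a dict with "vfov" (degrees; the focal length in pixels is half the picture's height over the tangent of half this angle, whatever the lens; pixels are square), "cx", "cy" (the principal point, pixels), "k1" (the pictures are not rectified: a ray, as slopes to the right and down, at radius r is drawn at 1 + k1 r^2 times it, then the intrinsics apply), "R" (3x3) and "t" (3): a world point X has camera coordinates R X + t; the wrist camera has in their place "T_tool_cam" (4x4, takes a point from camera to tool coordinates, whose origin is the TCP and whose axes are the flange's). Camera axes: x right, y down, z forward; pixel columns grow to the right and rows downward; lengths in m; the calibration is good to about 2 mm. A picture is of the moment at which its call begins: read the wrist's pose just before it. calibration takes no time and is no camera call.
- bot.job_done(): hands the job in, once; it reports no verdict.
Trained networks look in the newest picture that a camera, given by its name, has taken for a name from the list of things; names that differ only in an ending like _2 or _b are one class to them, and where a whole thing is asked for, a point or a joint stands for the part that bears it (a point fixed in the world has none). Each returns a list of dicts, best first, with "p" (0 to 1); they miss things now and then, are a little off and sometimes report something else, mostly with a low value. They report only what shows in the picture. A call takes as long as a camera call. They do not tell look-alikes from the thing itself.
- models.look_for(camera, label): "xyz" ([x, y, z] in m, in world coordinates, good to about 4 mm: the middle of the surface that is visible of it).
- models.tip_of(camera, label): "xyz" ([x, y, z] in m, in world coordinates, good to about 4 mm: a listed point, or the origin of a listed thing).
The state is a dict: "clock": time; "joint_positions": joint angles; "joint_velocities": joint speeds; "tau": joint torques, N m; "tool_pos": TCP position; "tool_rot": TCP orientation; "force": force on the tool from outside, world axes, zero at the start; "torque": the same for the moment, N m; "opening": finger opening in m.
Only numpy, scipy, OpenCV 4.12 (cv2) and the standard library are available. Lean on these libraries where they do the work, as an engineer would, in place of code of your own. Each camera call takes 0.05 s, during which the arm holds its last target. There are 200 camera calls.

## Working session

There is one attempt and no reset: what is moved stays moved. The work goes in short steps, Python scripts to look and compute and a tool call to move; the robot and the scene stay as the last step left them, time stands still between calls to the robot, and variables do not carry over. Pictures are saved under pics/ and viewed, about 8 in all and at most 12, crops included, and the job is handed in when it is done.

Besides the shell and the picture viewer there is one more tool, called after "Call:" by a JSON object that holds its "name" and its "arguments", one argument or row to a line. step_arm: Moves the arm, as the interface text tells. Its arguments: {"type":"object","properties":{"deltas":{"type":"array"},"grip_force":{"type":"number"}},"required":["deltas"]}

```bash
mkdir -p pics
python3 - <<'E'
from cell import readout, vision, bot, models
import cv2,numpy as np
s=readout.observe();print(s)
ims=[]
for c in ["scene","side"]:
    im=vision.grab_frame(c);cv2.imwrite(f"pics/{c}0.png",im[:,:,::-1])
    for l in ["red_grip","green_can"]:
        print(c,l,[(np.round(d["xyz"],3),round(d["p"],2)) for d in models.tip_of(c,l)])
E
```

```text
{'clock': 0.0, 'joint_positions': array([ 1.16593793e+00,  2.45798212e-01,  1.55897250e+00, -2.30253450e-05,
        1.33866684e+00, -1.74101782e-01]), 'joint_velocities': array([-1.21481944e-03, -9.46649957e-05,  1.92751490e-03,  2.26521887e-04,
       -1.04602074e-03, -1.01710788e-03]), 'tau': array([-2.37708417e-03, -4.15870178e+01, -3.14581203e+01,  6.82148966e-02,
        3.36141943e-02, -1.53564870e-04]), 'tool_pos': array([0.14850326, 0.63239678, 0.30157764]), 'tool_rot': array([-3.13977177e+00, -2.97519590e-04,  2.91084109e+00]), 'force': array([ 1.44196655,  0.17340182, -0.23118921]), 'torque': array([ 0.02814952,  0.01448671, -0.02411123]), 'opening': 0.09429447126790454}
scene red_grip [(array([0.369, 0.129, 0.19 ]), 0.82), (array([0.566, 0.171, 0.185]), 0.68), (array([0.591, 0.363, 0.186]), 0.68)]
scene green_can [(array([ 0.595, -0.125, -0.003]), 0.69)]
side red_grip [(array([0.37 , 0.134, 0.186]), 0.83), (array([0.593, 0.367, 0.184]), 0.68), (array([0.563, 0.169, 0.181]), 0.6)]
side green_can [(array([ 0.601, -0.124,  0.001]), 0.65)]
```

View pics/scene0.png

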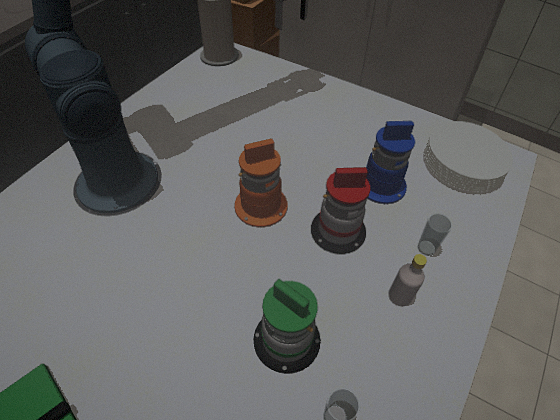

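View pics/side0.png

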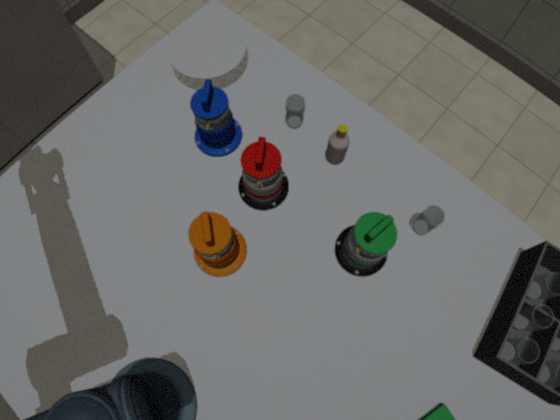

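The look-alikes are blue (0.59, 0.365) and orange (0.37, 0.13). The red grip shows at scene (350,177) and side (262,152), between them, and matches the network's (0.565, 0.170, 0.183), whose height fits 185 mm. Green is at (0.598, -0.125), well clear. I'll rise, go across, and look with the wrist camera.

Call:
{"name": "step_arm", "arguments": {
  "deltas": [
    {"dp": [0,0,40],"turn": [0,0,0],"grip": 1},
    {"dp": [0,0,40],"turn": [0,0,0],"grip": 1},
    {"dp": [0,0,40],"turn": [0,0,0],"grip": 1},
    {"dp": [28,-30,0],"turn": [0,0,0],"grip": 1},
    {"dp": [28,-30,0],"turn": [0,0,0],"grip": 1},
    {"dp": [28,-30,0],"turn": [0,0,0],"grip": 1},
    {"dp": [28,-30,0],"turn": [0,0,0],"grip": 1},
    {"dp": [28,-30,0],"turn": [0,0,0],"grip": 1},
    {"dp": [28,-30,0],"turn": [0,0,0],"grip": 1},
    {"dp": [28,-30,0],"turn": [0,0,0],"grip": 1},
    {"dp": [28,-30,0],"turn": [0,0,0],"grip": 1},
    {"dp": [28,-30,0],"turn": [0,0,0],"grip": 1},
    {"dp": [28,-30,0],"turn": [0,0,0],"grip": 1},
    {"dp": [28,-30,0],"turn": [0,0,0],"grip": 1},
    {"dp": [28,-30,0],"turn": [0,0,0],"grip": 1},
    {"dp": [0,0,0],"turn": [0,0,0],"grip": 1}
  ]
}}

```text
clock: 1.63
tool_pos: [0.4861, 0.2591, 0.4276]
tool_rot: [-3.141, 0.005, 2.919]
force: [0.1, -0.6, -0.6]
opening: 0.0941
```

```bash
cat > h.py <<'E'
from cell import readout, vision, bot, models
import cv2,numpy as np
from scipy.spatial.transform import Rotation as Ro
def cam(name,s=None):
    c=vision.calibration(name); f=210/np.tan(np.radians(c["vfov"])/2)
    if name=="wrist":
        T=np.eye(4);T[:3,:3]=Ro.from_euler("xyz",s["tool_rot"]).as_matrix();T[:3,3]=s["tool_pos"]
        M=np.linalg.inv(T@np.array(c["T_tool_cam"]));R,t=M[:3,:3],M[:3,3]
    else: R,t=np.array(c["R"]),np.array(c["t"])
    K=np.array([[f,0,c["cx"]],[0,f,c["cy"]],[0,0,1.]])
    return K,np.array([c["k1"],0,0,0.]),R,t
def proj(C,X): 
    K,d,R,t=C; return cv2.projectPoints(np.array(X,float).reshape(-1,1,3),cv2.Rodrigues(R)[0],t,K,d)[0][:,0]
def onplane(C,px,z):
    K,d,R,t=C;r=cv2.undistortPoints(np.array(px,float).reshape(-1,1,2),K,d)[:,0]
    r=np.c_[r,np.ones(len(r))]@R; o=-R.T@t; return o+r*((z-o[2])/r[:,2])[:,None]
E
python3 - <<'E'
from h import *
s=readout.observe();print(s["clock"],s["tool_pos"],s["tool_rot"],s["joint_positions"])
im=vision.grab_frame("wrist");cv2.imwrite("pics/w1.png",im[:,:,::-1])
C=cam("wrist",s);print(-C[2].T@C[3], vision.calibration("wrist")["T_tool_cam"])
print(models.tip_of("wrist","red_grip"));print(proj(C,[.565,.17,.185]))
for c in("scene","side"):print(c,proj(cam(c),[.565,.17,.185]))
E
```

```text
1.6333 [0.48605972 0.25914464 0.42763565] [-3.14145468  0.00522899  2.91901444] [ 0.28484884 -0.06742243  1.66583001 -0.00266288  1.5386821  -1.06328941]
[0.41585393 0.27431502 0.50989618] [[ 8.54240865e-04 -9.69613893e-01 -2.44638852e-01  7.13915890e-02]
 [ 9.99999635e-01  8.29769633e-04  2.03092798e-04 -7.12826089e-04]
 [ 6.07229215e-06 -2.44638936e-01  9.69614248e-01 -8.26348651e-02]
 [ 0.00000000e+00  0.00000000e+00  0.00000000e+00  1.00000000e+00]]
[{'xyz': [0.5665, 0.1696, 0.1864], 'p': 0.82}, {'xyz': [0.3718, 0.1303, 0.1841], 'p': 0.78}, {'xyz': [0.595, 0.3702, 0.1836], 'p': 0.7}]
[[213.66172358 279.56897585]]
scene [[350.48732364 177.15063453]]
side [[260.83988338 152.35779408]]
```

View pics/w1.png

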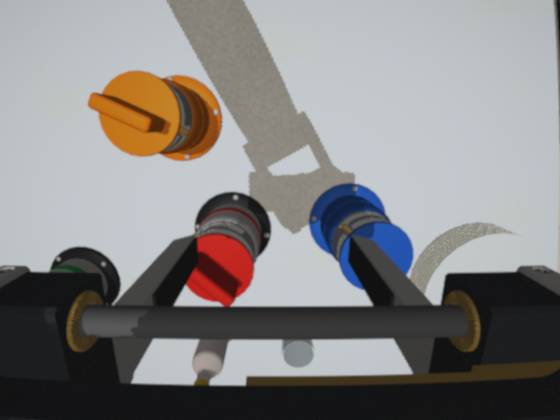

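The wrist view shows the red lid at about (220,275) near the projected (214,280), with the left finger partly hiding the bar. All three cameras agree on the position. I need the heading, so I'll enlarge crops.

Run:
```python
from h import *
o=[]
for f,(x,y) in (("scene0",(320,155)),("side0",(232,122)),("w1",(180,220))):
    w=62 if f!="w1" else 93
    im=cv2.imread(f"pics/{f}.png")[y:y+w,x:x+w]
    o.append(cv2.resize(np.clip(im*1.3,0,255).astype(np.uint8),(260,260),interpolation=cv2.INTER_CUBIC))
cv2.imwrite("pics/crop.png",np.hstack(o))
```

```text
(no output)
```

View pics/crop.png

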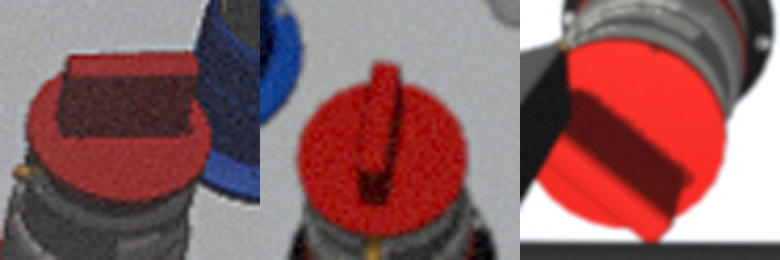

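Run:
```python
from h import *
k=62/260
for c,o,pts in (("scene",(320,155),[(69,65),(197,63)]),("side",(232,122),[(126,64),(114,172)])):
    P=onplane(cam(c),np.array(pts)*k+o,.208); d=P[1]-P[0]
    print(c,P.mean(0),np.linalg.norm(d)*1000,np.arctan2(d[1],d[0])%np.pi)
```

```text
scene [0.56546368 0.16673494 0.208     ] 61.22734998146378 0.5992230425401244
side [0.56070554 0.165344   0.208     ] 61.12931840521114 0.647640446793821
```

Call:
{"name": "step_arm", "arguments": {
  "deltas": [
    {"dp": [11,-13,-12],"turn": [0,0,0.12],"grip": 0.7},
    {"dp": [11,-13,-12],"turn": [0,0,0.12],"grip": 0.7},
    {"dp": [11,-13,-12],"turn": [0,0,0.12],"grip": 0.7},
    {"dp": [11,-13,-12],"turn": [0,0,0.12],"grip": 0.7},
    {"dp": [11,-13,-12],"turn": [0,0,0.12],"grip": 0.7},
    {"dp": [11,-13,-12],"turn": [0,0,0.12],"grip": 0.7},
    {"dp": [11,-13,-12],"turn": [0,0,0.12],"grip": 0.7},
    {"dp": [0,0,0],"turn": [0,0,0],"grip": 0.7},
    {"dp": [0,0,0],"turn": [0,0,0],"grip": 0.7}
  ]
}}

```text
clock: 2.48
tool_pos: [0.5551, 0.1822, 0.3429]
tool_rot: [3.131, 0.007, -2.48]
force: [-0.5, -0.5, 0.9]
opening: 0.066
```

Run:
```python
from h import *
s=readout.observe();print(s["clock"],s["tool_pos"],s["tool_rot"],s["joint_positions"])
im=vision.grab_frame("wrist");cv2.imwrite("pics/w2.png",im[:,:,::-1])
C=cam("wrist",s)
print(models.tip_of("wrist","red_grip"));u=np.array([np.cos(.62),np.sin(.62),0])*.032
print(proj(C,[np.array([.564,.168,.208])+k*u for k in(-1,0,1)]))
```

```text
2.4833 [0.55507612 0.18224856 0.3428679 ] [ 3.13147998  0.00747604 -2.47985923] [ 0.11930083  0.05915996  1.69148058  0.01272826  1.38978414 -2.11555086]
[{'xyz': [0.5644, 0.1678, 0.1882], 'p': 0.61}]
[[249.40862778 184.95410025]
 [248.39083797 227.68493262]
 [247.49149403 267.39196752]]
```

View pics/w2.png

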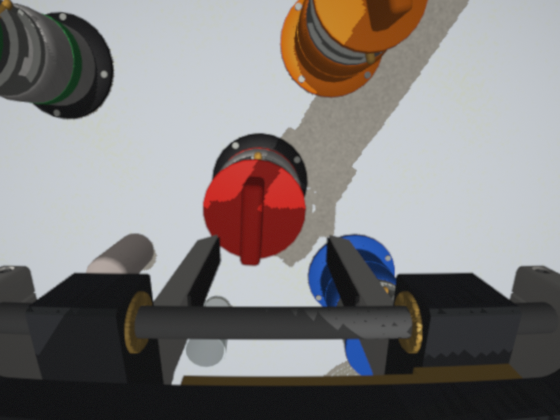

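Bar seen at about columns 241–265, rows 180–265, nearly in line with the tool. I'll measure its top outline in an enlarged crop.

Run:
```python
from h import *
im=cv2.imread("pics/w2.png")[170:275,195:315]
cv2.imwrite("pics/crop2.png",cv2.resize(im,None,fx=5,fy=5,interpolation=cv2.INTER_CUBIC))
```

```text
(no output)
```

View pics/crop2.png

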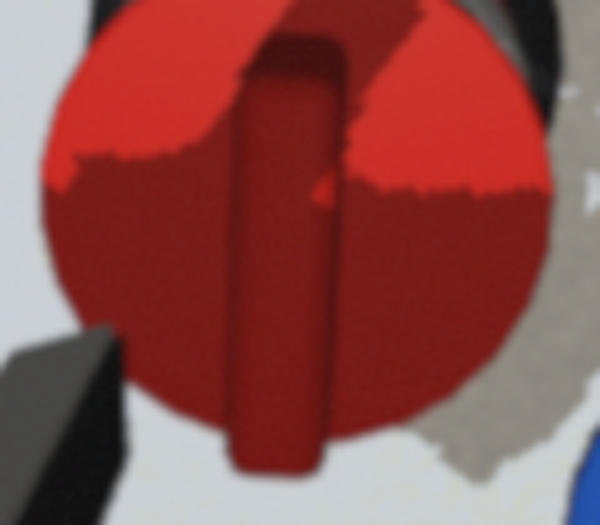

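Run:
```python
from h import *
s=readout.observe();C=cam("wrist",s)
P=onplane(C,[(252.8,185),(250.4,265)],.208);d=P[1]-P[0]
p=P.mean(0);h=np.arctan2(d[1],d[0]);print(p,np.linalg.norm(d),h)
R=Ro.from_euler("xyz",s["tool_rot"]).as_matrix();x=R[:,0]
print("x dir",np.arctan2(x[1],x[0])%np.pi)
T=Ro.from_euler("xyz",[np.pi,0,h%np.pi+np.pi]).as_matrix()
print("turn",Ro.from_matrix(T@R.T).as_rotvec(),"dp",(p-s["tool_pos"])*1000)
```

```text
[0.56198271 0.16944813 0.208     ] 0.062122652901907834 0.6169763277993436
x dir 0.6625276586038638
turn [-0.0123733   0.00086886 -0.04558877] dp [   6.98264754  -12.95160747 -135.30993958]
```

Call:
{"name": "step_arm", "arguments": {
  "deltas": [
    {"dp": [8,-13,0],"turn": [-0.012,0.001,-0.045],"grip": 0.7},
    {"dp": [0,0,-5],"turn": [0,0,0],"grip": 0.7},
    {"dp": [0,0,0],"turn": [0,0,0],"grip": 0.7}
  ]
}}

```text
clock: 2.83
tool_pos: [0.5617, 0.1731, 0.3408]
tool_rot: [-3.141, 0.004, -2.524]
force: [-0.1, 0.5, -0.3]
opening: 0.0657
```

Call:
{"name": "step_arm", "arguments": {
  "deltas": [
    {"dp": [2,-4,-15],"turn": [0,0,0],"grip": 0.7},
    {"dp": [0,-1,-20],"turn": [0,0,0],"grip": 0.7},
    {"dp": [0,0,-20],"turn": [0,0,0],"grip": 0.7},
    {"dp": [0,0,-12],"turn": [0,0,0],"grip": 0.7},
    {"dp": [0,0,0],"turn": [0,0,0],"grip": 0.7}
  ]
}}

```text
clock: 3.25
tool_pos: [0.5623, 0.1729, 0.2761]
tool_rot: [-3.139, 0.013, -2.518]
force: [-0.2, 0.5, 0.4]
opening: 0.0657
```

Call:
{"name": "step_arm", "arguments": {
  "deltas": [
    {"dp": [1,-6,-6],"turn": [-0.008,0.01,0],"grip": 0.7},
    {"dp": [0,-2,-6],"turn": [0,0,0],"grip": 0.7},
    {"dp": [0,0,0],"turn": [0,0,0],"grip": 0.7}
  ]
}}

```text
clock: 3.5
tool_pos: [0.5634, 0.1656, 0.265]
tool_rot: [-3.137, 0.001, -2.516]
force: [0.0, -0.8, -0.3]
opening: 0.0654
```

Call:
{"name": "step_arm", "arguments": {
  "deltas": [
    {"dp": [0,4,0],"turn": [0,0,0],"grip": 0.7},
    {"dp": [0,0,0],"turn": [0,0,0],"grip": 0.0},
    {"dp": [0,0,0],"turn": [0,0,0],"grip": 0.0},
    {"dp": [0,0,0],"turn": [0,0,0],"grip": 0.0},
    {"dp": [0,0,0],"turn": [0,0,0],"grip": 0.0},
    {"dp": [0,0,0],"turn": [0,0,0],"grip": 0.0},
    {"dp": [0,0,0],"turn": [0,0,0],"grip": 0.0},
    {"dp": [0,0,0],"turn": [0,0,0],"grip": 0.0}
  ],
  "grip_force": 40
}}

```text
clock: 4.17
tool_pos: [0.565, 0.1701, 0.2686]
tool_rot: [-3.135, 0.006, -2.517]
force: [-0.1, 0.2, -0.6]
opening: 0.0227
```

Call:
{"name": "step_arm", "arguments": {
  "deltas": [
    {"dp": [0,0,-2],"turn": [0,0,0],"grip": 0.0},
    {"dp": [0,0,0],"turn": [0,0,0],"grip": 0.0},
    {"dp": [0,0,0],"turn": [0,0,0],"grip": 0.0},
    {"dp": [0,0,0],"turn": [0,0,0],"grip": 0.0}
  ]
}}

```text
clock: 4.5
tool_pos: [0.5647, 0.171, 0.2676]
tool_rot: [-3.138, 0.007, -2.517]
force: [0.4, 0.4, 3.4]
opening: 0.0156
```

Bar gripped (15.6 mm opening, almost no side force). Pressing down.

Call:
{"name": "step_arm", "arguments": {
  "deltas": [
    {"dp": [0,0,-6],"turn": [0,0,0],"grip": 0.0},
    {"dp": [0,0,-5],"turn": [0,0,0],"grip": 0.0},
    {"dp": [0,0,-3],"turn": [0,0,0],"grip": 0.0},
    {"dp": [0,0,0],"turn": [0,0,0],"grip": 0.0}
  ]
}}

```text
clock: 4.83
tool_pos: [0.5649, 0.171, 0.2556]
tool_rot: [-3.138, 0.007, -2.517]
force: [-3.5, -0.1, 8.4]
opening: 0.016
```

Call:
{"name": "step_arm", "arguments": {
  "deltas": [
    {"dp": [0,0,-3],"turn": [0,0,0],"grip": 0.0},
    {"dp": [0,0,0],"turn": [0,0,0],"grip": 0.0}
  ]
}}

```text
clock: 5.0
tool_pos: [0.565, 0.171, 0.2543]
tool_rot: [-3.138, 0.006, -2.517]
force: [-5.0, -0.5, 9.9]
opening: 0.0159
```

Call:
{"name": "step_arm", "arguments": {
  "deltas": [
    {"dp": [-1,0,-1],"turn": [0,0,-0.08],"grip": 0.0},
    {"dp": [0,0,-1],"turn": [0,0,-0.08],"grip": 0.0},
    {"dp": [0,0,-1],"turn": [0,0,-0.08],"grip": 0.0},
    {"dp": [0,0,-1],"turn": [0,0,-0.08],"grip": 0.0}
  ]
}}

```text
clock: 5.33
tool_pos: [0.5651, 0.1708, 0.255]
tool_rot: [-3.137, 0.008, -2.85]
force: [-4.0, -0.1, 8.4]
opening: 0.0158
```

Call:
{"name": "step_arm", "arguments": {
  "deltas": [
    {"dp": [-1,0,-2],"turn": [0,0,-0.09],"grip": 0.0},
    {"dp": [0,0,-2],"turn": [0,0,-0.09],"grip": 0.0},
    {"dp": [0,0,-1],"turn": [0,0,-0.09],"grip": 0.0},
    {"dp": [0,0,-1],"turn": [0,0,-0.09],"grip": 0.0},
    {"dp": [0,0,-1],"turn": [0,0,-0.09],"grip": 0.0}
  ]
}}

```text
clock: 5.75
tool_pos: [0.5653, 0.1703, 0.254]
tool_rot: [-3.136, 0.01, 2.96]
force: [-4.5, -0.9, 9.7]
opening: 0.0158
```

```bash
python3 -c "
from h import *
s=readout.observe();print(s['torque'],s['force'],s['joint_positions'],s['tool_pos'],s['tool_rot'])"
```

```text
[0.3405778  1.20621464 0.01158348] [-4.46062108 -0.92886345  9.67329681] [ 0.1032907   0.15302313  1.7568434  -0.00868889  1.22396307 -1.28322316] [0.56526035 0.17029599 0.25395154] [-3.13593312  0.00975679  2.96025964]
```

Call:
{"name": "step_arm", "arguments": {
  "deltas": [
    {"dp": [0,0,-2],"turn": [0,0,-0.09],"grip": 0.0},
    {"dp": [0,0,-1],"turn": [0,0,-0.09],"grip": 0.0},
    {"dp": [0,0,-1],"turn": [0,0,-0.09],"grip": 0.0},
    {"dp": [0,0,-1],"turn": [0,0,-0.09],"grip": 0.0},
    {"dp": [0,0,-1],"turn": [0,0,-0.09],"grip": 0.0},
    {"dp": [0,0,-1],"turn": [0,0,-0.09],"grip": 0.0},
    {"dp": [0,0,-1],"turn": [0,0,-0.05],"grip": 0.0},
    {"dp": [0,0,-1],"turn": [0,0,0],"grip": 0.0}
  ]
}}

```text
clock: 6.42
tool_pos: [0.5656, 0.1694, 0.2538]
tool_rot: [-3.135, 0.009, 2.336]
force: [-6.0, -1.0, 9.0]
opening: 0.0161
```

```bash
python3 -c "
from h import *
s=readout.observe();print(s['torque'],s['force'],s['joint_positions'],s['tool_pos'],s['tool_rot'])"
```

```text
[ 0.41216598  0.99949127 -0.0043122 ] [-5.9786081  -0.95711429  8.96172124] [ 0.10276322  0.15673568  1.75303126 -0.01200102  1.23179978 -0.65870447] [0.5655606  0.1694412  0.25376243] [-3.13466739  0.00895217  2.33628575]
```

Turned 1.43 rad with no stop torque. I'll let it rise a little, then open.

Call:
{"name": "step_arm", "arguments": {
  "deltas": [
    {"dp": [0,0,3],"turn": [0,0,0],"grip": 0.0},
    {"dp": [0,0,3],"turn": [0,0,0],"grip": 0.0},
    {"dp": [0,0,1],"turn": [0,0,0],"grip": 0.0},
    {"dp": [0,0,0],"turn": [0,0,0],"grip": 0.7},
    {"dp": [0,0,0],"turn": [0,0,0],"grip": 0.7},
    {"dp": [0,0,0],"turn": [0,0,0],"grip": 0.7},
    {"dp": [0,0,0],"turn": [0,0,0],"grip": 0.7},
    {"dp": [0,0,0],"turn": [0,0,0],"grip": 0.7},
    {"dp": [0,0,0],"turn": [0,0,0],"grip": 0.7}
  ]
}}

```text
clock: 7.17
tool_pos: [0.5656, 0.1684, 0.2598]
tool_rot: [-3.134, 0.011, 2.336]
force: [0.4, 0.2, -0.2]
opening: 0.0524
```

Call:
{"name": "step_arm", "arguments": {
  "deltas": [
    {"dp": [0,0,10],"turn": [0,0,0],"grip": 0.7},
    {"dp": [0,0,20],"turn": [0,0,0],"grip": 0.7},
    {"dp": [0,0,30],"turn": [0,0,0],"grip": 0.7},
    {"dp": [0,0,40],"turn": [0,0,0],"grip": 0.7},
    {"dp": [0,0,40],"turn": [0,0,0],"grip": 0.7},
    {"dp": [-30,0,20],"turn": [0,0,0],"grip": 0.7},
    {"dp": [-40,0,0],"turn": [0,0,0],"grip": 0.7},
    {"dp": [-40,0,0],"turn": [0,0,0],"grip": 0.7},
    {"dp": [0,0,0],"turn": [0,0,0],"grip": 0.7},
    {"dp": [0,0,0],"turn": [0,0,0],"grip": 0.7}
  ]
}}

```text
clock: 8.0
tool_pos: [0.4483, 0.1673, 0.4311]
tool_rot: [-3.135, 0.013, 2.335]
force: [-0.3, -0.3, 1.4]
opening: 0.0657
```

Run:
```python
from h import *
s=readout.observe();print(s["clock"],s["tool_pos"],s["force"])
o=[]
for c in("scene","side","wrist"):
    im=vision.grab_frame(c)[:,:,::-1]; print(c,[(d["xyz"],d["p"]) for d in models.tip_of(c,"red_grip")])
    x,y=np.clip(proj(cam(c,s),[.5635,.169,.185])[0].astype(int)-40,0,(480,340))
    o.append(cv2.resize(im[y:y+80,x:x+80],(260,260),interpolation=cv2.INTER_CUBIC)); print(c,x,y)
cv2.imwrite("pics/end.png",np.hstack(o))
```

```text
8.0 [0.44832492 0.16730583 0.43106466] [-0.31553696 -0.3082981   1.37149676]
scene [([0.5931, 0.3642, 0.1849], 0.9), ([0.5661, 0.1701, 0.1789], 0.82), ([0.3671, 0.1314, 0.1888], 0.67)]
scene 309 137
side [([0.3725, 0.1371, 0.1842], 0.96), ([0.5642, 0.1706, 0.1803], 0.88)]
side 220 113
wrist [([0.3684, 0.1309, 0.1856], 0.95), ([0.5945, 0.3683, 0.1817], 0.89), ([0.565, 0.1704, 0.1811], 0.72)]
wrist 307 222
```

View pics/end.png

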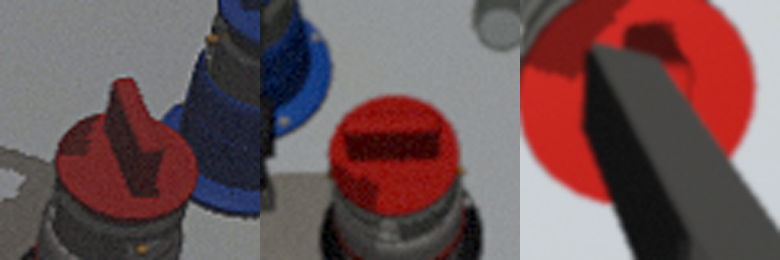

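The bar now stands about a quarter turn from before. It spans side-crop (345,133) to (438,128), and all three views put it at z ≈ 0.180, so 5 mm down. I'll check the angle and hand in.

Run:
```python
from h import *
P=onplane(cam("side"),np.array([(85,131),(178,126)])*80/260+(220,113),.203);d=P[1]-P[0]
h=np.arctan2(d[1],d[0]);print(np.linalg.norm(d),"turned cw",(0.617-h)%np.pi)
if 1.2<(0.617-h)%np.pi<1.65: print(bot.job_done())
```

```text
0.06059895334479295 turned cw 1.3996493896732494
the job is handed in; nothing more can be done
None
```

The red lid is locked as far as my checks show, and the job was handed in at about 8 s of robot time. `job_done` gives no verdict.

**What I did:** I found the red grip at about (0.564, 0.169) m, between the blue and orange look-alikes. I gripped the bar at 40 N and pressed about 13 mm by tool travel, with about 10 N of spring force. Holding it down, I turned it clockwise 1.43 rad by tool yaw, let it rise about 6 mm, opened the gripper and drew back up and to the side.

**Last checks:**
- **Angle:** the side camera shows the bar turned about 1.40 rad clockwise.
- **Height:** the networks put the grip at z of 0.179, 0.180 and 0.181 m in the three views. That is about 5 mm below the start, which matches a locked lid.
- **Robot clear:** the wrist force is close to zero (about 1.4 N, within noise), and the arm was never brought near the green canister.

**Disagreement:** during the press, the force read about 1 N lower than the travel implied, and there was a side force of about 5 N. Neither hindered the turn.

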